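# Nest the sample cups on the draining rack

## Robot

A 6-joint arm with a two-finger parallel gripper is mounted at the origin on the work surface. World frame = base frame: x ahead of the robot, y to its left, z up, the work surface at z = 0. Lengths are in m, angles in rad, forces in N, time in s.
With the tool pointing down it reaches from about 0.35 to 0.775 m from the base axis. Payload 5.5 kg.
Tool frame: the origin (TCP) lies between the finger pads; the fingertips stand 8 mm ahead of it and the grasp point (between the pads) lies 11 mm behind it; z points along the fingers, y is the line along which they close (so a half turn about z gives the same grasp; the last joint's range is limited). The gripper opens to 85 mm and grips with 20 to 120 N. Pads are 22 mm wide; open, the fingers measure 114 mm over their backs; the gripper's body (76 mm by 85 mm) begins 54 mm behind the grasp point. The pads swing forward as they close: fully open they stand 13 mm farther back than shut.
Start: joints at [-1.311, 0.313, 0.046, 1.304, 0, 1.431], TCP at [0.224, -0.53, 0.239] pointing down, gripper open.
Joint ranges: [-2.76, 2.76], [-0.86, 1.69], [-1.03, 1.26], [-2.2, 2.34], [-1.47, 1.5], [-3.14, 3.14]. Speed limits (rad/s): [2.57, 2.57, 3.14, 3.14, 3.14, 3.14].

## Interface

Orientations are given as a unit quaternion [w, x, y, z].
In Python, from workcell import status, vision, job gives the robot as it stands. The module is installed in compiled form; this text tells all that it offers.
- The arm moves only by the tool apply_moves, never from a script. Its argument "moves" is one flat list of numbers, 6 for each row, row after row: the shift along the world's x, y, z in units of 25 mm (1.0 is 25 mm), then the turn, a rotation vector about the world's x, y, z in rad. In form: [x, y, z, rx, ry, rz, x, y, z, rx, ry, rz, ...]. A call has 1 to 20 rows; each row is the pose to reach, as a shift and turn from the pose commanded when the call began; what a row does not reach only later rows make up. A row lasts 1/12 s, in which the tool goes at most 41.7 mm and 7.16 degrees, less where a joint would pass 70% of its speed; a pose out of reach is approached as far as the arm can. A call with a gripper value outside its range is refused whole. "claw" is the opening in per cent of the stroke, from 0 (shut) to 100 (fully open), set as the call begins (left out, the last holds). The fingers move at their own pace and stop on an object; "newtons" is the grip in N (left out, the last holds). Time passes only in rows, so rows that repeat a pose let the fingers close. It gives the time, the measured TCP pose, the force, the opening and the grip force at its end, in the units of the state.
- status.get_state(): the state, without advancing time (a new reading comes with each control period).
- vision.read_camera(name): name is "side" or "top" or "wrist"; returns a dict with "image" (480x640x3 uint8, blue, green, red), "camera_matrix" (3x3 intrinsics, pixels), "camera_from_world" (4x4, takes a point from world to camera coordinates). Camera axes: x right, y down, z forward; pixel columns grow to the right and rows downward; lengths in m; the calibration is good to about 2 mm. The wrist camera is an equidistant fisheye: a pixel r from the principal point sees the ray r / f radians off the axis. A picture is of the moment at which its call begins. There is no depth.
- job.hand_in(): hands the job in; it is judged then, once.
The state is a dict: "clock": time; "joint_pos": joint angles; "qvel": joint speeds; "tau": joint torques, N m; "tcp_pos": TCP position; "orientation": TCP orientation; "wrist_force": force on the tool from outside, world axes, zero at the start; "ft_torque": the same for the moment, N m; "finger_gap": finger opening in m; "grip_force": force on a finger pad.
Only numpy, scipy, OpenCV 4.12 (cv2) and the standard library are available. Lean on these libraries where they do the work, as an engineer would, in place of code of your own. Each camera call takes 0.05 s, during which the arm holds its last target. There are 200 camera calls.

## Task

Make up the stack of steel sample cups on the draining rack: lift the flanged spool piece out from between the two cups and lay it in the aluminium tray, then slide the cups together and add the third cup from the small rest, so that all three lie on the rack fully nested one inside the next, feet towards the stop, with the cup that began nearest the stop as the outermost one, right up against it. Do not disturb the other things on the bench.

Things in the scene. Friction and masses are not known exactly. Their poses are not given: they have to be found in the camera images.
- rack: fixed draining rack: two 8 mm rails 22 mm apart (centres), tops 28 mm up, above a 76 mm wide plate, along own y from -172 to +215 mm. Upright stop plate (60 wide, top 70 mm up) at the -y end, inner face y = -165; +y end open. Origin: on the bench under the rails' mid-line. A cup with its foot on the stop has its half-way point at y = -118
- cup_a_mid (a point): tapered stainless cup, 95 mm long, outside diameter 66 at the mouth, 47 half-way, 36 near the foot (last 22 mm domed), wall 2.4, 150 g. Point: on its axis half-way along, 50 mm above the bench; own +y runs from foot to mouth, mouth end 12 deg higher. Lies on the rack by the stop, foot 4 to 18 mm from it. All cups are the same; fully nested, each sits 11 to 14 mm farther out than the one round it
- cup_b_mid (a point): tapered stainless cup, 95 mm long, outside diameter 66 at the mouth, 47 half-way, 36 near the foot (last 22 mm domed), wall 2.4, 150 g. Point: on its axis half-way along, 50 mm above the bench; own +y runs from foot to mouth, mouth end 12 deg higher. Lies on the rack near the open end, foot towards the stop
- cup_c_mid (a point): tapered stainless cup, 95 mm long, outside diameter 66 at the mouth, 47 half-way, 36 near the foot (last 22 mm domed), wall 2.4, 150 g. Point: on its axis half-way along, 50 mm above the bench; own +y runs from foot to mouth, mouth end 12 deg higher. Lies on the small rest, mouth within 95 deg of the rack's +y. Cups slide home with 2 to 15 N, but can bind when pushed at or below mid-height of the mouth; pushed on its upper half they ride in
- rest: fixed small steel rest, the same two rails and drip plate (rail tops 28 mm high), 88 mm long along its own y axis, 76 mm wide; origin on the bench under its middle
- spool_mid (a point): solid stainless flanged spool piece, 60 mm long, two 50 mm flanges with a 36 mm waist (38 mm between the flanges), about 350 g; lies on the rack's rails between the two cups. The point is its centre, about 51 mm above the bench; own y axis is its long axis
- tray: fixed shallow aluminium tray, 125 mm (own x) by 165 mm (own y) outside, walls 3 mm thick and 26 mm high, floor 3 mm; origin on the bench under its middle
- bottle: bystander: amber glass bottle with black cap, 54 mm in diameter, 125 mm tall, standing between the tray and the rest; origin at its underside
- beaker: bystander: clear glass beaker, 72 mm wide, 95 mm tall, standing beyond the rack; origin at its underside
- jar: bystander: white plastic jar with blue lid, 68 mm wide, 85 mm tall, standing beyond the rack; origin at its underside
- regulator: bystander: black pressure regulator, 55 mm cube with a 36 mm knob on top (105 mm tall) and a round gauge in front, standing to the right of the rack's stop end; origin at its underside
- clamp_ring: bystander: flat steel ring, 84 mm outside, 18 mm high, lying near the rack's open end; origin at its underside
- spanner: bystander: steel spanner, 170 mm long, lying to the right, near the robot; origin at its underside
- cap_flange: bystander: steel flange cap with stem, 64 mm wide, 50 mm tall, standing beyond the rack; origin at its underside
There are look-alikes about, which are no part of the job. What is shaped like the part that bears cup_c_mid but yellow is not meant.

How it is judged:
At the end, for the whole second after the job is handed in: First cup on the rack, foot within 9 mm of the stop; the other two nested in it in turn, each 6 to 24 mm farther out than the one round it, within 5 mm sideways and 5 degrees; spool centre over the tray floor, 15 to 45 mm above the bench; all at rest ((((y of cup_b_mid in the frame of cup_a_mid between 0.006 and 0.024 m and x of cup_b_mid in the frame of cup_a_mid between -0.005 and 0.005 m and z of cup_b_mid in the frame of cup_a_mid between -0.005 and 0.005 m and angle between the y axis of cup_b_mid and the y axis of cup_a_mid, either way round below 0.09 rad) and (y of cup_c_mid in the frame of cup_b_mid between 0.006 and 0.024 m and x of cup_c_mid in the frame of cup_b_mid between -0.005 and 0.005 m and z of cup_c_mid in the frame of cup_b_mid between -0.005 and 0.005 m and angle between the y axis of cup_c_mid and the y axis of cup_b_mid, either way round below 0.09 rad)) or ((y of cup_c_mid in the frame of cup_a_mid between 0.006 and 0.024 m and x of cup_c_mid in the frame of cup_a_mid between -0.005 and 0.005 m and z of cup_c_mid in the frame of cup_a_mid between -0.005 and 0.005 m and angle between the y axis of cup_c_mid and the y axis of cup_a_mid, either way round below 0.09 rad) and (y of cup_b_mid in the frame of cup_c_mid between 0.006 and 0.024 m and x of cup_b_mid in the frame of cup_c_mid between -0.005 and 0.005 m and z of cup_b_mid in the frame of cup_c_mid between -0.005 and 0.005 m and angle between the y axis of cup_b_mid and the y axis of cup_c_mid, either way round below 0.09 rad))) and x of cup_a_mid in the frame of rack between -0.01 and 0.01 m and y of cup_a_mid in the frame of rack between -0.125 and -0.106 m and z of cup_a_mid in the frame of rack between 0.04 and 0.062 m and angle between the y axis of cup_a_mid and the y axis of rack, either way round below 0.32 rad and x of spool_mid in the frame of tray between -0.05 and 0.05 m and y of spool_mid in the frame of tray between -0.07 and 0.07 m and z of spool_mid in the frame of tray between 0.015 and 0.045 m and linear speed of each of cup_a, cup_b, cup_c, spool below 0.03 m/s); the robot touches nothing.
It fails at once if a bystander (bottle, beaker, jar, regulator, clamp ring, spanner, flange cap) is moved more than 40 mm or knocked over (distance of any of bottle, beaker, jar, regulator, clamp_ring, spanner, cap_flange from where it was at the start of the episode above 0.04 m or angle between any of bottle, beaker, jar, regulator, clamp_ring, spanner, cap_flange's own z axis and vertical above 0.5 rad).
It also fails if it takes over 69 s, if anything falls off the work surface, if the arm or the gripper's body presses on something with over 40 N, if the wrist force passes 120 N, or if a joint passes its speed limit or range.

## Working session

There is one attempt and no reset: what is moved stays moved. The work goes in short steps, Python scripts to look and compute and a tool call to move; the robot and the scene stay as the last step left them, time stands still between calls to the robot, and variables do not carry over. Pictures are saved under pics/ and viewed, at most 10 in all, crops included, and the job is handed in when it is done.

Besides the shell and the picture viewer there is one more tool, called after "Request:" as name(argument=value, ...) on one line, values as JSON. apply_moves: Moves the arm, as the interface text tells. Its arguments: {"type":"object","properties":{"moves":{"type":"array","items":{"type":"number"}},"claw":{"type":"number"},"newtons":{"type":"number"}},"required":["moves"]}

```bash
mkdir -p pics; cat > h.py <<'E'
import numpy as np,cv2
from workcell import status,vision,job
def cam(n):
    d=vision.read_camera(n);np.savez(f'{n}.npz',K=d['camera_matrix'],T=d['camera_from_world']);cv2.imwrite(f'{n}_raw.png',d['image']);return d
def px2w(n,u,v,z):
    d=np.load(f'{n}.npz');K,T=d['K'],d['T'];x=(u-K[0,2])/K[0,0];y=(v-K[1,2])/K[1,1]
    if n=='wrist':
        r=np.hypot(x,y);s=np.tan(r)/r if r>0 else 1;x*=s;y*=s
    R=T[:3,:3];c=-R.T@T[:3,3];r=R.T@np.array([x,y,1]);return c+r*(z-c[2])/r[2]
def w2px(n,p):
    d=np.load(f'{n}.npz');K,T=d['K'],d['T'];q=T[:3,:3]@np.array(p)+T[:3,3];x,y=q[:2]/q[2]
    if n=='wrist':
        r=np.hypot(q[0],q[1]);a=np.arctan2(r,q[2]);x,y=q[:2]/r*a
    return np.array([K[0,0]*x+K[0,2],K[1,1]*y+K[1,2]])
E
python3 - <<'E'
from h import *
for n in('top','side'):
    d=cam(n);T=d['camera_from_world'];print(n,d['camera_matrix'].round(1).tolist(),(-T[:3,:3].T@T[:3,3]).round(3),T[:3,:3].round(2).tolist())
    cv2.imwrite(f'pics/{n}1.png',cv2.resize(d['image'],(800,600)))
print(status.get_state())
E
```

```text
top [[500.9, 0.0, 317.8], [0.0, 500.9, 239.7], [0.0, 0.0, 1.0]] [ 0.44  -0.019  1.214] [[-0.02, -1.0, -0.02], [-1.0, 0.02, -0.09], [0.09, 0.02, -1.0]]
side [[530.9, 0.0, 314.9], [0.0, 530.9, 234.8], [0.0, 0.0, 1.0]] [-0.142  0.7    0.739] [[-0.73, -0.68, -0.01], [-0.39, 0.42, -0.82], [0.56, -0.6, -0.57]]
{'clock': 0.1, 'joint_pos': array([-1.31059156e+00,  3.13920842e-01,  4.51037301e-02,  1.30361390e+00,
        8.89614035e-06,  1.43118092e+00]), 'qvel': array([-0.00040273, -0.00237347,  0.00207816,  0.00136835, -0.00138785,
       -0.00033779]), 'tau': array([ 2.34693834e-03, -4.81726635e+01,  2.99244171e+01,  1.27464309e-02,
       -7.47637591e-05,  1.73295490e-05]), 'tcp_pos': array([ 0.22369077, -0.52922487,  0.23850513]), 'orientation': array([-8.16126353e-04,  9.80084110e-01,  1.98581141e-01, -4.48116274e-05]), 'wrist_force': array([ 0.81642685,  0.97906547, -0.17056706]), 'ft_torque': array([-0.06330226,  0.0364339 , -0.05264202]), 'grip_force': 0.0, 'finger_gap': 0.08547877251895714}
```

View pics/top1.png

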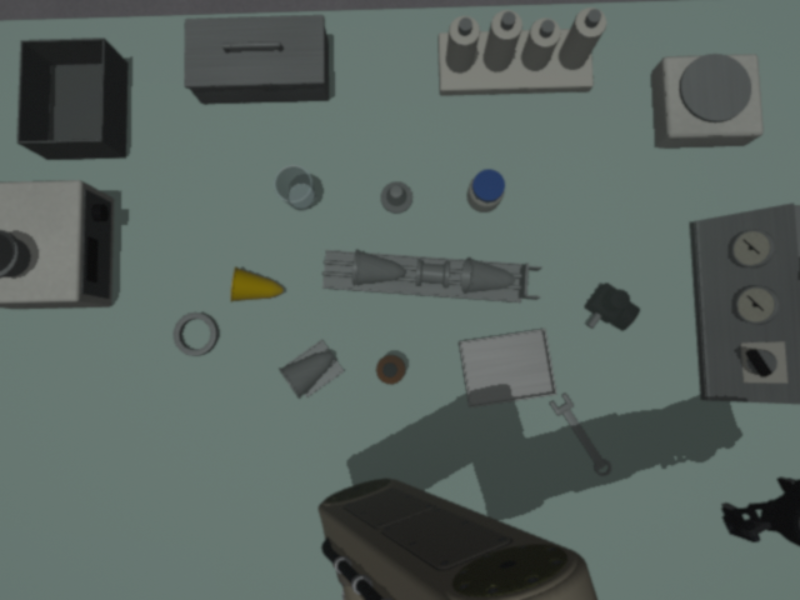

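View pics/side1.png

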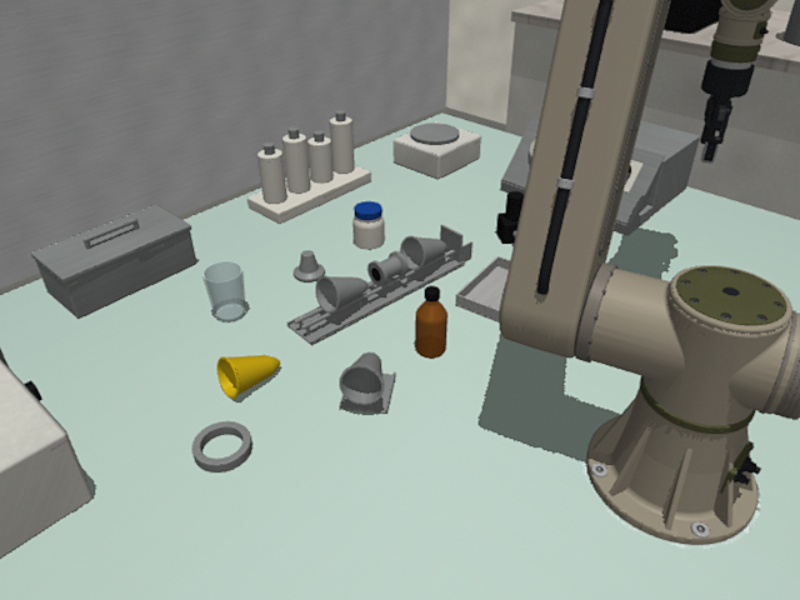

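The top view shows the rack running about (325,270)→(530,283), with the stop at right, the spool at (433,272), the cup on its rest at (310,370) and the tray at (507,365). I'll enlarge it.

```bash
python3 - <<'E'
from h import *
i=cv2.imread('top_raw.png');cv2.imwrite('pics/top2.png',cv2.resize(i[185:335,215:455],(800,500),interpolation=cv2.INTER_CUBIC))
E
```

```text
(no output)
```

View pics/top2.png

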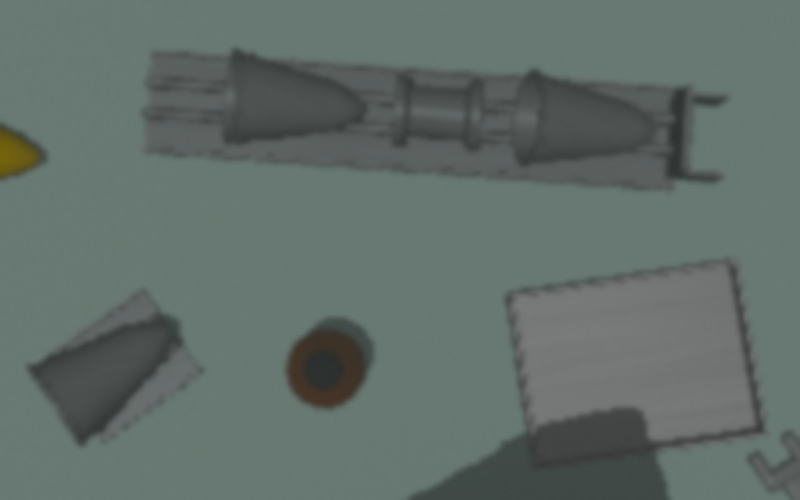

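```bash
python3 - <<'E'
from h import *
def P(u,v,z,l): print(l,(1e3*px2w('top',215+u/3.3333,185+v/3.3333,z)).round(0)[:2])
P(150,50,.004,'plateNW');P(147,152,.004,'plateSW');P(672,188,.004,'plSE')
P(147,82,.028,'railN');P(147,114,.028,'railS')
P(235,52,.06,'B m1');P(228,142,.06,'B m2');P(366,107,.042,'B foot')
P(533,72,.06,'A m1');P(522,163,.06,'A m2');P(662,130,.042,'A foot')
P(403,110,.051,'sp l');P(475,114,.051,'sp r');P(439,112,.051,'sp')
P(32,368,.06,'C m1');P(85,443,.06,'C m2');P(173,325,.042,'C foot')
P(145,290,.004,'rest foot1');P(203,370,.004,'rest f2');P(105,442,.004,'rest b')
for q in((508,295),(732,260),(762,430),(535,465)):P(*q,.026,'tray')
P(323,370,.125,'bottle');P(680,90,.07,'stop1');P(680,178,.07,'stop2')
E
```

```text
plateNW [654. 142.]
plateSW [579. 145.]
plSE [ 544. -236.]
railN [627. 141.]
railS [603. 142.]
B m1 [641.  75.]
B m2 [578.  81.]
B foot [603. -16.]
A m1 [ 622. -133.]
A m2 [ 559. -123.]
A foot [ 582. -224.]
sp l [599. -42.]
sp r [595. -92.]
sp [597. -67.]
C m1 [424. 218.]
C m2 [372. 182.]
C foot [452. 123.]
rest foot1 [478. 147.]
rest f2 [420. 106.]
rest b [369. 177.]
tray [ 468. -113.]
tray [ 490. -273.]
tray [ 370. -288.]
tray [ 349. -129.]
bottle [420.  16.]
stop1 [ 606. -232.]
stop2 [ 545. -230.]
```

Request:
apply_moves(moves=[14.92,18.52,-3.56,0,0,1.08,14.92,18.52,-3.56,0,0,1.08,14.92,18.52,-3.56,0,0,1.08,14.92,18.52,-3.56,0,0,1.08,14.92,18.52,-3.56,0,0,1.08,14.92,18.52,-3.56,0,0,1.08,14.92,18.52,-3.56,0,0,1.08,14.92,18.52,-3.56,0,0,1.08,14.92,18.52,-3.56,0,0,1.08,14.92,18.52,-3.56,0,0,1.08,14.92,18.52,-3.56,0,0,1.08,14.92,18.52,-3.56,0,0,1.08,14.92,18.52,-3.56,0,0,1.08,14.92,18.52,-3.56,0,0,1.08,14.92,18.52,-3.56,0,0,1.08,14.92,18.52,-3.56,0,0,1.08,14.92,18.52,-3.56,0,0,1.08,14.92,18.52,-3.56,0,0,1.08], claw=100, newtons=50)

```text
clock: 1.6
tcp_pos: [0.5961, -0.067, 0.1499]
orientation: [-0.0, 0.739, 0.674, -0.0]
wrist_force: [0.6, -0.4, -0.7]
finger_gap: 0.0854
grip_force: 0.0
```

```bash
python3 - <<'E'
from h import *
d=cam('wrist');print(d['camera_matrix'].round(1).tolist());cv2.imwrite('pics/w1.png',cv2.resize(d['image'],(800,600),interpolation=cv2.INTER_CUBIC))
s=status.get_state();print(s['clock'],s['tcp_pos'],s['orientation'],s['joint_pos'])
print('spool pred',w2px('wrist',[.597,-.067,.051])*1.25)
E
```

```text
[[371.6, 0.0, 319.2], [0.0, 371.6, 239.8], [0.0, 0.0, 1.0]]
1.65 [ 0.59606877 -0.06748853  0.15022487] [-1.90285323e-04  7.38892571e-01  6.73823139e-01 -3.30884702e-04] [-2.46333877e-01  3.99869817e-01 -4.96673470e-02  1.12194191e+00
 -3.41511734e-04  1.41651715e+00]
spool pred [401.43449114 304.57875607]
```

View pics/w1.png

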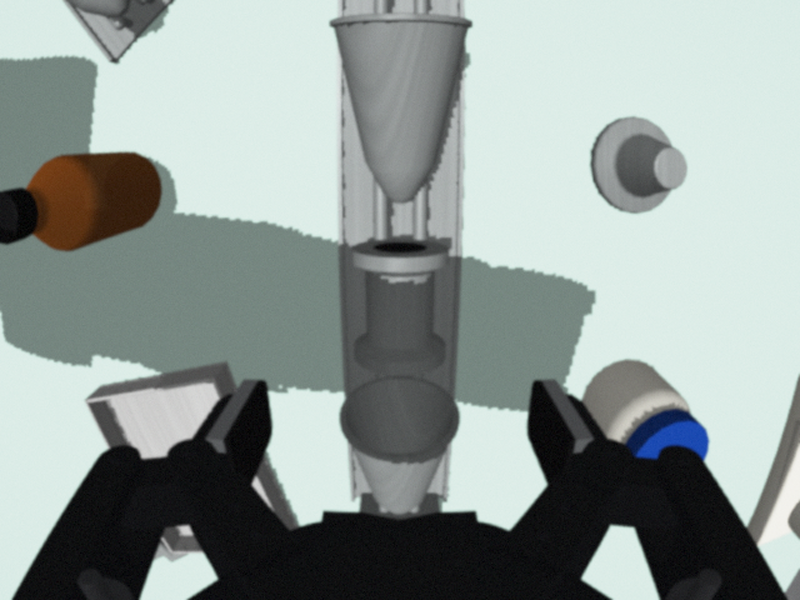

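The wrist view shows the spool on the image's mid-line at column 400: far bore (400,247), waist from row 272 to about 337. The tool is aligned with the rack.

```bash
python3 - <<'E'
from h import *
def P(u,v,z,l): print(l,(1e3*px2w('wrist',u/1.25,v/1.25,z)).round(1)[:2])
P(400,247,.051,'bore');P(400,273,.069,'w1');P(400,336,.069,'w2');P(367,300,.051,'wl');P(434,300,.051,'wr')
P(401,202,.043,'Bfoot');P(333,22,.06,'Bm1');P(469,22,.06,'Bm2');P(400,378,.092,'A rimtop');P(343,420,.06,'A r');P(458,420,.06,'A r')
P(382,225,.028,'rail');P(420,225,.028,'rail')
P(382,5,.028,'rail');P(421,5,.028,'rail')
P(400,510,.07,'stop')
E
```

```text
bore [599.  -36.1]
w1 [598.2 -45.2]
w2 [595.3 -77.5]
wl [579.1 -62.8]
wr [614.4 -66. ]
Bfoot [601.6 -13.9]
Bm1 [577.3  80.2]
Bm2 [642.2  74.5]
A rimtop [594.2 -89.3]
A r [ 558.  -129.9]
A r [ 623.2 -135.9]
rail [589.8 -27.2]
rail [610.9 -29.1]
rail [601.3  97.3]
rail [622.5  95.4]
stop [ 584.9 -193.2]
```

Request:
apply_moves(moves=[0.02,0.04,-1.5,0,0,0,0.02,0.04,-3,0,0,0,0.02,0.04,-4,0,0,0,0.02,0.04,-4.44,0,0,0,0.02,0.04,-4.44,0,0,0,0.02,0.04,-4.44,0,0,0])

```text
clock: 2.15
tcp_pos: [0.5972, -0.0667, 0.04]
orientation: [0.0, 0.739, 0.674, 0.0]
wrist_force: [0.8, -0.0, 0.0]
finger_gap: 0.0855
grip_force: 0.0
```

Request:
apply_moves(moves=[0,0,0,0,0,0,0,0,0,0,0,0,0,0,0,0,0,0,0,0,0,0,0,0,0,0,0,0,0,0,0,0,0,0,0,0,0,0,0,0,0,0,0,0,0,0,0,0], claw=0, newtons=60)

```text
clock: 2.82
tcp_pos: [0.5967, -0.0657, 0.0409]
orientation: [0.0, 0.739, 0.674, -0.0]
wrist_force: [-5.8, -0.3, 9.1]
finger_gap: 0.0345
grip_force: 58.9
```

Request:
apply_moves(moves=[0,0,1.0,0,0,0,0,0,2.4,0,0,0,0,0,3.8,0,0,0,0,0,4.4,0,0,0,-1.2,-0.9,4.4,0,0,0.04,-2.4,-1.8,4.4,0,0,0.08,-3.6,-2.7,4.4,0,0,0.12,-4.8,-3.6,4.4,0,0,0.17,-6,-4.5,4.2,0,0,0.23,-7.12,-5.4,3.2,0,0,0.23,-7.12,-5.4,2.0,0,0,0.23,-7.12,-5.4,0.8,0,0,0.23,-7.12,-5.4,0,0,0,0.23,-7.12,-5.4,-0.5,0,0,0.23,-7.12,-5.4,-0.7,0,0,0.23,-7.12,-5.4,-0.7,0,0,0.23])

```text
clock: 4.15
tcp_pos: [0.4183, -0.1999, 0.0207]
orientation: [-0.001, 0.656, 0.755, -0.0]
wrist_force: [-0.6, 0.6, -3.6]
finger_gap: 0.0344
grip_force: 61.5
```

```bash
python3 - <<'E'
from h import *
d=cam('wrist');cv2.imwrite('pics/w2.png',d['image'])
s=status.get_state();print(s['tcp_pos'],s['wrist_force'],s['finger_gap'],s['grip_force'])
E
```

```text
[ 0.41912633 -0.20043371  0.02175233] [ 0.42104667  0.29933393 -3.31472147] 0.03402537548025761 61.537595987319946
```

View pics/w2.png

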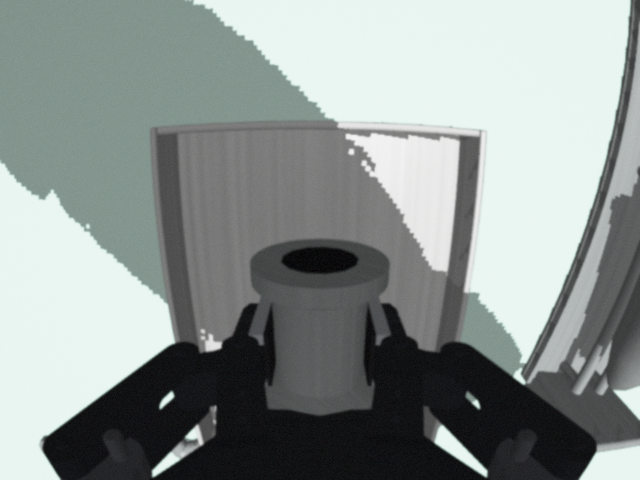

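The spool is held level and centred in the tray, with its bore at (320,260). I'll lower it and release.

Request:
apply_moves(moves=[0,0,-0.08,0,0,0,0,0,-0.14,0,0,0,0,0,-0.14,0,0,0])

```text
clock: 4.45
tcp_pos: [0.42, -0.201, 0.019]
orientation: [0.001, 0.656, 0.755, 0.0]
wrist_force: [-0.0, 1.1, -4.2]
finger_gap: 0.0344
grip_force: 61.5
```

Request:
apply_moves(moves=[0,0,0,0,0,0,0,0,0,0,0,0,0,0,0,0,0,0,0,0,0,0,0,0,0,0,0,0,0,0,0,0,0.6,0,0,0,0,0,1.2,0,0,0,0,0,2.5,0,0,0,0,0,4,0,0,0,0,0,5.6,0,0,0], claw=68)

```text
clock: 5.28
tcp_pos: [0.4183, -0.2, 0.159]
orientation: [-0.001, 0.656, 0.754, -0.0]
wrist_force: [1.3, -0.2, -0.4]
finger_gap: 0.0579
grip_force: 0.0
```

Request:
apply_moves(moves=[1.2,1.9,0,0,0,-0.05,2.4,3.8,0,0,0,-0.1,3.6,5.7,0,0,0,-0.15,4.8,7.6,0,0,0,-0.2,6,9.5,0,0,0,-0.23,7.2,11.4,0,0,0,-0.23,7.76,12.36,0,0,0,-0.23,7.76,12.36,-1.3,0,0,-0.23,7.76,12.36,-2.5,0,0,-0.23,7.76,12.36,-3,0,0,-0.23,7.76,12.36,-3,0,0,-0.23,7.76,12.36,-3,0,0,-0.23], claw=42)

```text
clock: 6.28
tcp_pos: [0.6116, 0.1087, 0.0816]
orientation: [-0.001, 0.738, 0.675, -0.002]
wrist_force: [0.0, -1.0, 0.1]
finger_gap: 0.0357
grip_force: 0.0
```

```bash
python3 - <<'E'
from h import *
d=cam('wrist');i=d['image']
t=cam('top')['image'][185:335,215:455]
cv2.imwrite('pics/c3.png',np.vstack([cv2.resize(i[120:480,120:520],(480,300)),cv2.resize(t,(480,300),interpolation=cv2.INTER_CUBIC)]))
s=status.get_state();print(s['tcp_pos'],s['orientation'],s['wrist_force'],s['finger_gap'],s['clock'])
E
```

```text
[0.61359368 0.10759782 0.08459716] [4.45458087e-04 7.38770003e-01 6.73957421e-01 2.80742526e-04] [0.31223153 0.38043811 0.11974542] 0.03585578949029909 6.3833
```

View pics/c3.png

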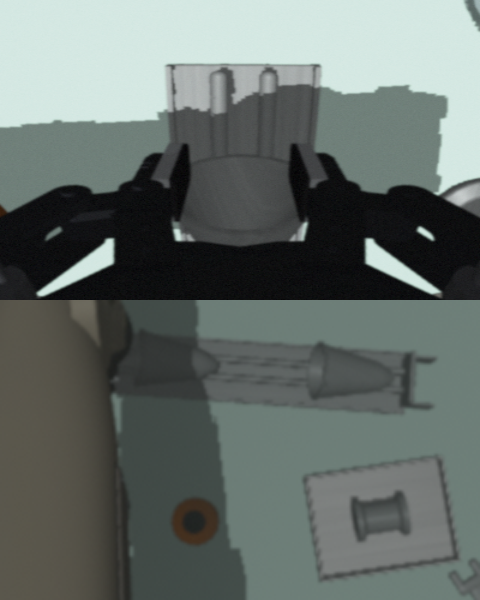

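The spool lies well in the tray and the fingers are behind cup B's mouth. Next I push it along.

Request:
apply_moves(moves=[-0.044,-0.478,0,0,0,0,-0.088,-0.956,0,0,0,0,-0.132,-1.434,0,0,0,0,-0.177,-1.912,0,0,0,0,-0.221,-2.39,0,0,0,0,-0.265,-2.868,0,0,0,0,-0.309,-3.346,0,0,0,0,-0.353,-3.824,0,0,0,0,-0.398,-4.302,0,0,0,0,-0.442,-4.78,0,0,0,0,-0.486,-5.258,0,0,0,0,-0.53,-5.736,0,0,0,0])

```text
clock: 7.38
tcp_pos: [0.6007, -0.0359, 0.0851]
orientation: [0.0, 0.739, 0.674, 0.002]
wrist_force: [0.1, 6.7, 8.0]
finger_gap: 0.0361
grip_force: 4.1
```

Request:
apply_moves(moves=[-0.022,-0.239,0,0,0,0,-0.044,-0.478,0,0,0,0,-0.066,-0.717,0,0,0,0,-0.088,-0.956,0,0,0,0,-0.11,-1.195,0,0,0,0,-0.132,-1.434,0,0,0,0,-0.154,-1.673,0,0,0,0])

```text
clock: 7.97
tcp_pos: [0.5991, -0.0672, 0.0895]
orientation: [-0.005, 0.737, 0.676, 0.012]
wrist_force: [-2.2, 52.0, 48.4]
finger_gap: 0.036
grip_force: 30.5
```

```bash
python3 - <<'E'
from h import *
cam('wrist')
t=cam('top')['image'];cv2.imwrite('pics/c4.png',np.vstack([cv2.resize(cv2.imread('wrist_raw.png')[120:480,120:520],(480,300)),cv2.resize(t[185:275,285:435],(480,288),interpolation=cv2.INTER_CUBIC)]))
s=status.get_state();print(s['tcp_pos'],s['wrist_force'])
E
```

```text
[ 0.59936974 -0.06777524  0.09048314] [-1.67110042 40.08078527 39.07720634]
```

View pics/c4.png

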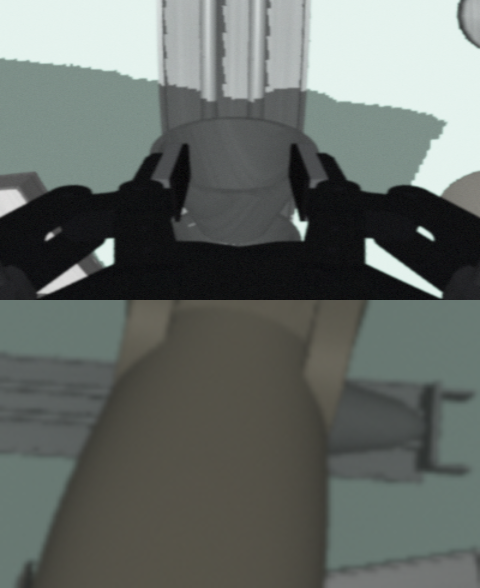

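Cup B has jammed about 58 mm short at 40 N, and an upward force means it has pitched. I'll back off and look.

Request:
apply_moves(moves=[0.03,0.3,0,0,0,0,0.1,1.1,0.5,0,0,0,0.2,2.2,2,0,0,0,0.3,3.6,3.4,0,0,0,0.4,4.8,4.4,0,0,0,0.4,4.8,4.4,0,0,0,0.4,4.8,4.4,0,0,0])

```text
clock: 8.65
tcp_pos: [0.6077, 0.0435, 0.1965]
orientation: [0.002, 0.738, 0.675, 0.002]
wrist_force: [0.8, -0.3, -0.1]
finger_gap: 0.036
grip_force: 0.0
```

```bash
python3 - <<'E'
from h import *
w=cam('wrist')['image'];t=cam('top')['image'];s=cam('side')['image']
R=lambda a,x,y:cv2.resize(a,(x,y),interpolation=cv2.INTER_CUBIC)
# wrist full 400x300, top crop x4, side crop
u,v=w2px('side',[.59,-.12,.06]).astype(int);print(u,v)
sc=s[v-60:v+60,u-80:u+80];tc=t[190:265,335:435]
cv2.imwrite('pics/m5.png',np.vstack([np.hstack([R(w,400,300),R(tc,400,300)]),np.hstack([R(sc,400,300),R(w[200:440,160:480],400,300)])]))
st=status.get_state();print(st['tcp_pos'],st['wrist_force'],st['clock'])
E
```

```text
326 203
[0.60524986 0.04134776 0.19174106] [ 0.04698222  0.17996476 -0.61092363] 8.8
```

View pics/m5.png

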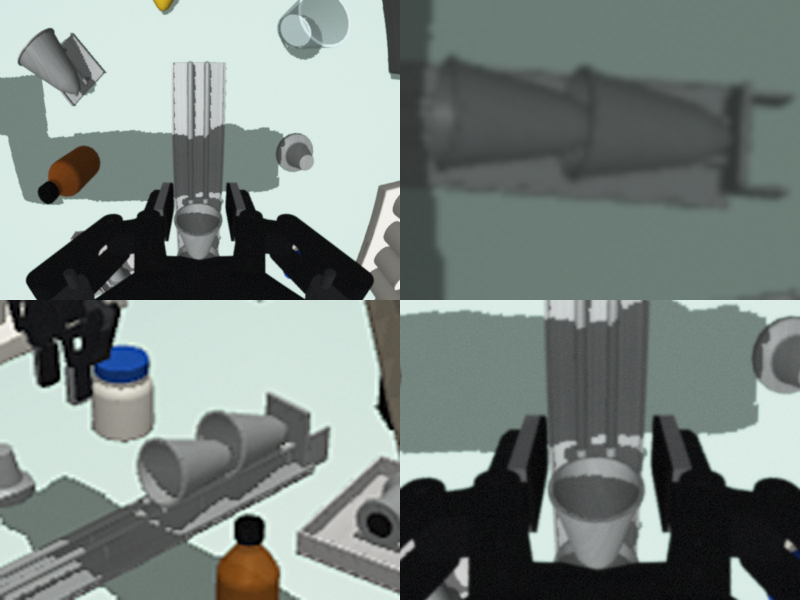

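The mosaic shows A on the stop and B lying normally, its foot about 24 mm inside A. In the top crop B's mouth runs (450,60)–(437,167) and A's runs (588,68)–(572,177). I'll compute B's position, then grip B near its mouth and carry it in.

```bash
python3 - <<'E'
from h import *
O=np.array([596.4,-71.6]);d=np.array([.0920,.9958])
def P(u,v,z,l):
    p=1e3*px2w('top',335+u/4,190+v/4,z)[:2];q=p-O;print(l,p.round(0),'s',(q@d).round(1),'lat',(q[0]*d[1]-q[1]*d[0]).round(1))
P(450,60,.06,'B+');P(437,167,.06,'B-');P(588,68,.06,'A+');P(572,177,.06,'A-')
P(730,130,.042,'Afoot')
def W(u,v,z,l):
    p=1e3*px2w('wrist',u,v,z)[:2];q=p-O;print(l,p.round(0),'s',(q@d).round(1),'lat',(q[0]*d[1]-q[1]*d[0]).round(1))
# bottom-right crop scale .8 offset 160,200
W(160+550*.8,200+(490-300)*.8,.06,'B');W(160+643*.8-320,200+(492-300)*.8,.06,'B+');W(160+150*.8,200+190*.8,.06,'B-');W(160+198*.8,200+157*.8,.028,'Blow');W(160+198*.8,200+157*.8,.035,'Blow')
print(status.get_state()['tcp_pos'])
E
```

```text
B+ [ 622. -301.] s -225.7 lat 46.6
B- [ 560. -290.] s -221.2 lat -16.2
A+ [ 616. -380.] s -305.1 lat 47.4
A- [ 552. -367.] s -298.6 lat -16.6
Afoot [ 580. -466.] s -394.3 lat 19.7
B [ 915. -129.] s -27.4 lat 322.8
B+ [629. -73.] s 1.5 lat 32.6
B- [564. -65.] s 3.2 lat -32.9
Blow [598. -60.] s 11.8 lat 1.0
Blow [599. -56.] s 16.0 lat 0.9
[0.60524986 0.04134776 0.19174106]
```

```bash
python3 - <<'E'
from h import *
O=np.array([596.4,-71.6]);d=np.array([.0920,.9958])
def P(u,v,z,l):
    p=1e3*px2w('top',335+(u-400)/4,190+v/4,z)[:2];q=p-O;print(l,p.round(0),'s',(q@d).round(1),'lat',(q[0]*d[1]-q[1]*d[0]).round(1))
P(450,60,.06,'B+');P(437,167,.06,'B-');P(588,68,.06,'A+');P(572,177,.06,'A-');P(732,130,.042,'Afoot')
E
```

```text
B+ [628. -69.] s 5.2 lat 30.8
B- [565. -60.] s 8.6 lat -32.2
A+ [ 621. -149.] s -74.9 lat 31.6
A- [ 558. -138.] s -69.5 lat -32.6
Afoot [ 585. -234.] s -163.0 lat 3.6
```

Request:
apply_moves(moves=[-0.12,-1.35,0,0,0,0,-0.24,-2.7,0,0,0,0,-0.36,-4.05,0,0,0,0,-0.48,-5.4,0,0,0,0,-0.48,-5.4,-1,0,0,0,-0.48,-5.4,-2,0,0,0,-0.48,-5.4,-3.2,0,0,0,-0.48,-5.4,-4.6,0,0,0,-0.48,-5.4,-5.6,0,0,0,-0.48,-5.4,-6,0,0,0,-0.48,-5.4,-6,0,0,0], claw=100)

```text
clock: 9.72
tcp_pos: [0.5902, -0.0925, 0.0388]
orientation: [-0.004, 0.739, 0.673, -0.002]
wrist_force: [-0.1, 0.1, 0.7]
finger_gap: 0.0857
grip_force: 0.0
```

Request:
apply_moves(moves=[0,0,0,0,0,0,0,0,0,0,0,0,0,0,0,0,0,0,0,0,0,0,0,0,0,0,0,0,0,0,0,0,0,0,0,0], claw=0, newtons=30)

```text
clock: 10.22
tcp_pos: [0.5951, -0.0926, 0.0458]
orientation: [0.002, 0.739, 0.674, 0.0]
wrist_force: [-3.6, -1.5, 6.6]
finger_gap: 0.0561
grip_force: 30.8
```

Request:
apply_moves(moves=[0,0,0.1,0,0,0,0,0,0.16,0,0,0,-0.022,-0.239,0.16,0,0,0,-0.044,-0.478,0.16,0,0,0,-0.055,-0.6,0.16,0,0,0])

```text
clock: 10.63
tcp_pos: [0.593, -0.1077, 0.0474]
orientation: [0.0, 0.739, 0.674, 0.0]
wrist_force: [-0.0, 0.8, -1.0]
finger_gap: 0.056
grip_force: 31.4
```

Request:
apply_moves(moves=[-0.015,-0.16,0,0,0,0,-0.03,-0.32,0,0,0,0,-0.044,-0.478,0,0,0,0,-0.044,-0.478,0,0,0,0])

```text
clock: 10.97
tcp_pos: [0.5918, -0.1198, 0.0474]
orientation: [0.0, 0.739, 0.674, -0.0]
wrist_force: [0.1, 0.5, -1.1]
finger_gap: 0.0562
grip_force: 31.5
```

Request:
apply_moves(moves=[-0.015,-0.16,0,0,0,0,-0.029,-0.31,0,0,0,0,-0.029,-0.31,0,0,0,0])

```text
clock: 11.22
tcp_pos: [0.5912, -0.1272, 0.0476]
orientation: [0.0, 0.739, 0.674, 0.0]
wrist_force: [0.6, 1.4, 1.0]
finger_gap: 0.0563
grip_force: 31.4
```

Request:
apply_moves(moves=[0,0,-0.08,0,0,0,0,0,-0.08,0,0,0])

```text
clock: 11.38
tcp_pos: [0.5914, -0.1262, 0.0465]
orientation: [0.0, 0.738, 0.674, 0.001]
wrist_force: [-1.3, 4.7, 8.4]
finger_gap: 0.0563
grip_force: 31.4
```

Request:
apply_moves(moves=[0,0,0,0,0,0,0,0,0,0,0,0,0,0,0,0,0,0,0,0,0,0,0,0,0,0,1.2,0,0,0,0,0,2.6,0,0,0,0,0,4.2,0,0,0,0.09,1,4.2,0,0,0,0.19,2.02,4.2,0,0,0,0.19,2.02,4.2,0,0,0], claw=95)

```text
clock: 12.22
tcp_pos: [0.5962, -0.073, 0.1513]
orientation: [0.0, 0.738, 0.675, 0.001]
wrist_force: [-1.3, -0.4, -0.4]
finger_gap: 0.0812
grip_force: 0.0
```

Request:
apply_moves(moves=[0,0,0,0,0,0,0,0,0,0,0,0,0,0,0,0,0,0,0,0,-0.4,0,0,0,0,0,-1.2,0,0,0,0,0,-2.0,0,0,0,0,0,-2.56,0,0,0,0,0,-2.56,0,0,0], claw=15)

```text
clock: 12.88
tcp_pos: [0.5929, -0.0762, 0.0819]
orientation: [-0.003, 0.739, 0.674, -0.002]
wrist_force: [-0.6, -0.8, -0.7]
finger_gap: 0.0126
grip_force: 0.0
```

Request:
apply_moves(moves=[-0.015,-0.16,0,0,0,0,-0.029,-0.32,0,0,0,0,-0.044,-0.478,0,0,0,0,-0.059,-0.64,0,0,0,0,-0.074,-0.8,0,0,0,0])

```text
clock: 13.3
tcp_pos: [0.5946, -0.0967, 0.0874]
orientation: [0.001, 0.739, 0.674, 0.001]
wrist_force: [-0.2, 1.7, 1.7]
finger_gap: 0.0127
grip_force: 1.0
```

Request:
apply_moves(moves=[-0.015,-0.16,0,0,0,0,-0.029,-0.32,0,0,0,0,-0.044,-0.478,0,0,0,0])

```text
clock: 13.55
tcp_pos: [0.5929, -0.1085, 0.0867]
orientation: [0.0, 0.739, 0.674, 0.0]
wrist_force: [0.4, 1.0, 0.4]
finger_gap: 0.0127
grip_force: 0.5
```

Request:
apply_moves(moves=[-0.011,-0.12,0,0,0,0,-0.022,-0.24,0,0,0,0,-0.033,-0.36,0,0,0,0])

```text
clock: 13.8
tcp_pos: [0.5925, -0.1147, 0.0869]
orientation: [-0.001, 0.738, 0.675, 0.003]
wrist_force: [1.8, 17.0, 8.7]
finger_gap: 0.0129
grip_force: 8.2
```

Request:
apply_moves(moves=[-0.006,-0.06,0,0,0,0,-0.011,-0.12,0,0,0,0,-0.011,-0.12,0,0,0,0])

```text
clock: 14.05
tcp_pos: [0.5927, -0.1153, 0.0875]
orientation: [-0.002, 0.737, 0.676, 0.004]
wrist_force: [1.3, 18.1, 8.9]
finger_gap: 0.0129
grip_force: 8.7
```

```bash
cat > m.py <<'E'
from h import *
O=np.array([596.4,-71.6]);d=np.array([.0920,.9958])
w=cam('wrist')['image'];t=cam('top')['image'];s=cam('side')['image']
R=lambda a,x,y:cv2.resize(a,(x,y),interpolation=cv2.INTER_CUBIC)
u,v=w2px('side',[.59,-.14,.06]).astype(int);print('side crop org',u-60,v-45)
tc=t[190:265,335:435]
import sys
cv2.imwrite(sys.argv[1],np.vstack([np.hstack([R(w,400,300),R(tc,400,300)]),np.hstack([R(s[v-45:v+45,u-60:u+60],400,300),R(w[200:440,160:480],400,300)])]))
E
python3 m.py pics/m6.png
```

```text
side crop org 271 155
```

View pics/m6.png

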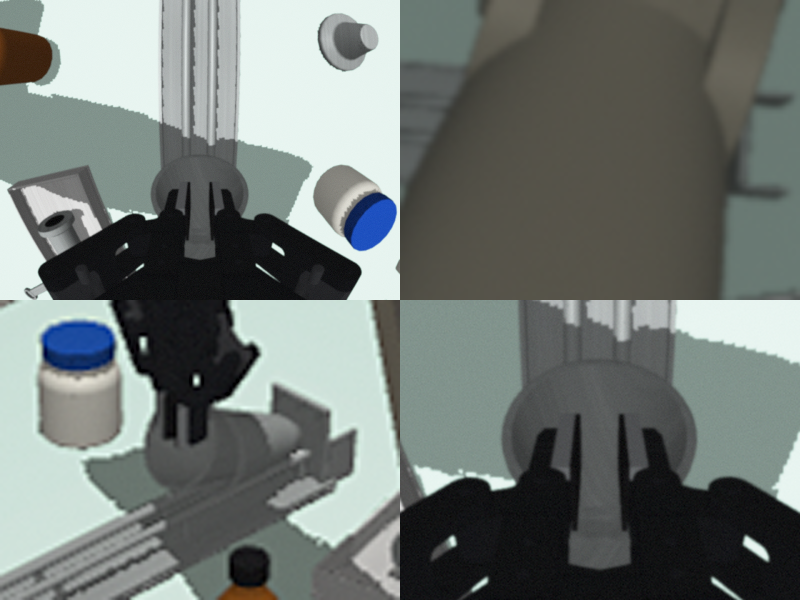

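Request:
apply_moves(moves=[0.015,0.24,0,0,0,0,0.03,0.4,0.1,0,0,0,0.03,0.4,0.2,0,0,0,0.02,0.2,0.2,0,0,0,0.01,0.05,0.2,0,0,0,0,-0.06,0.2,0,0,0,-0.01,-0.15,0.2,0,0,0], claw=0)

```text
clock: 14.78
tcp_pos: [0.5936, -0.1176, 0.0936]
orientation: [-0.003, 0.737, 0.676, 0.007]
wrist_force: [3.9, 31.1, 17.7]
finger_gap: 0.0002
grip_force: 16.8
```

Request:
apply_moves(moves=[-0.01,-0.1,0,0,0,0,-0.02,-0.2,0,0,0,0,-0.02,-0.2,0,0,0,0])

```text
clock: 15.03
tcp_pos: [0.5947, -0.1194, 0.0954]
orientation: [-0.003, 0.736, 0.677, 0.01]
wrist_force: [5.9, 37.3, 23.0]
finger_gap: -0.0001
grip_force: 20.2
```

I'll back off and go above cup C, which leaves the top camera a clear view to measure B's seating.

Request:
apply_moves(moves=[0.05,0.6,0,0,0,0,0.1,1.2,1.2,0,0,0,0.2,1.6,2.6,0,0,0,0.2,1.6,3.94,0,0,0,-0.7,2.9,3.94,0,0,0.08,-1.6,4.2,3.94,0,0,0.16,-2.5,5.5,3.94,0,0,0.24,-3.4,6.8,3.94,0,0,0.32,-4.3,8.1,3.94,0,0,0.4,-5.2,9.4,3.94,0,0,0.48,-6.1,10.7,3.94,0,0,0.56,-6.8,11.7,3.94,0,0,0.64,-7.3,12.47,3.94,0,0,0.71,-7.3,12.47,3.94,0,0,0.71,-7.3,12.47,3.94,0,0,0.71], claw=100)

```text
clock: 16.28
tcp_pos: [0.4085, 0.183, 0.1901]
orientation: [0.001, 0.458, 0.889, -0.0]
wrist_force: [-0.4, -0.2, -0.5]
finger_gap: 0.0853
grip_force: 0.0
```

```bash
cat > prof.py <<'E'
from h import *
t=cam('top')['image'];g=cv2.cvtColor(t,cv2.COLOR_BGR2GRAY)
O=np.array([596.4,-71.6]);d=np.array([.0920,.9958]);n=np.array([.9958,-.0920])
# brightness profiles along rack at given lateral offsets
def prof(lat,z,ss):
    o=[]
    for s in ss:
        p=(O+d*s+n*lat)/1e3;u,v=w2px('top',[p[0],p[1],z]);o.append(int(cv2.getRectSubPix(g,(1,1),(float(u),float(v)))[0,0]))
    return o
ss=np.arange(-170,-19,3)
for lat,z in((0,.09),(20,.08),(-20,.08),(31,.06),(-31,.06)):
    print('lat',lat,' '.join(f'{s}:{b}' for s,b in zip(ss,prof(lat,z,ss))))
s=status.get_state();print(s['tcp_pos'],s['orientation'],s['clock'])
E
python3 prof.py
```

```text
lat 0 -170:118 -167:113 -164:99 -161:89 -158:71 -155:57 -152:64 -149:73 -146:74 -143:76 -140:78 -137:80 -134:81 -131:81 -128:81 -125:82 -122:82 -119:81 -116:82 -113:82 -110:82 -107:82 -104:82 -101:83 -98:83 -95:83 -92:84 -89:83 -86:83 -83:84 -80:83 -77:79 -74:73 -71:80 -68:82 -65:82 -62:82 -59:83 -56:83 -53:84 -50:84 -47:84 -44:84 -41:84 -38:82 -35:80 -32:86 -29:92 -26:92 -23:92 -20:89
lat 20 -170:81 -167:84 -164:87 -161:74 -158:58 -155:58 -152:74 -149:89 -146:93 -143:95 -140:95 -137:93 -134:93 -131:92 -128:92 -125:93 -122:93 -119:92 -116:90 -113:89 -110:85 -107:81 -104:76 -101:71 -98:67 -95:68 -92:69 -89:70 -86:71 -83:71 -80:71 -77:70 -74:63 -71:61 -68:64 -65:65 -62:65 -59:66 -56:67 -53:68 -50:69 -47:70 -44:70 -41:71 -38:71 -35:70 -32:67 -29:66 -26:68 -23:72 -20:80
lat -20 -170:118 -167:111 -164:96 -161:78 -158:58 -155:58 -152:70 -149:78 -146:80 -143:77 -140:75 -137:75 -134:73 -131:72 -128:72 -125:73 -122:73 -119:73 -116:73 -113:74 -110:75 -107:74 -104:74 -101:75 -98:76 -95:76 -92:77 -89:77 -86:78 -83:78 -80:77 -77:75 -74:70 -71:72 -68:74 -65:75 -62:74 -59:75 -56:76 -53:77 -50:77 -4
[... 292 characters left out ...]
98:114 -95:115 -92:113 -89:112 -86:109 -83:103 -80:98 -77:90 -74:76 -71:71 -68:83 -65:104 -62:113 -59:114 -56:113 -53:113 -50:111 -47:107 -44:106 -41:107 -38:107 -35:102 -32:89 -29:79 -26:87 -23:104 -20:112
lat -31 -170:81 -167:72 -164:61 -161:56 -158:56 -155:63 -152:83 -149:95 -146:97 -143:97 -140:97 -137:97 -134:97 -131:97 -128:97 -125:97 -122:96 -119:97 -116:96 -113:97 -110:96 -107:96 -104:95 -101:93 -98:92 -95:91 -92:90 -89:89 -86:85 -83:77 -80:75 -77:73 -74:70 -71:64 -68:63 -65:70 -62:84 -59:92 -56:91 -53:90 -50:89 -47:85 -44:77 -41:74 -38:74 -35:72 -32:66 -29:63 -26:67 -23:83 -20:96
[0.40906071 0.18248827 0.19004554] [6.96691356e-04 4.58420153e-01 8.88735325e-01 1.76679538e-05] 16.3333
```

Profiles put A's rim at s≈-72 and B's at s≈-29.5, so B is still 30 mm short. My push near the top only pitched it. I'll retry lower, just above mid-height, with wide-set fingers.

Request:
apply_moves(moves=[0.75,-1.0,0,0,0,-0.07,1.5,-2,0,0,0,-0.14,2.25,-3,0,0,0,-0.21,3,-4,0,0,0,-0.28,3.75,-5,0,0,0,-0.36,4.5,-6,0,0,0,-0.44,5.25,-7,0,0,0,-0.52,6,-8,0,0,0,-0.6,6.75,-9,0,0,0,-0.66,7.5,-9.97,0,0,0,-0.71,7.5,-9.97,-1.4,0,0,-0.71,7.5,-9.97,-2.8,0,0,-0.71,7.5,-9.97,-4,0,0,-0.71,7.5,-9.97,-4.8,0,0,-0.71,7.5,-9.97,-4.8,0,0,-0.71,7.5,-9.97,-4.8,0,0,-0.71], claw=50)

```text
clock: 17.67
tcp_pos: [0.5951, -0.068, 0.0686]
orientation: [-0.001, 0.739, 0.673, -0.001]
wrist_force: [-0.2, 0.6, 0.5]
finger_gap: 0.0428
grip_force: 0.0
```

Request:
apply_moves(moves=[-0.022,-0.24,0,0,0,0,-0.044,-0.48,0,0,0,0,-0.066,-0.72,0,0,0,0,-0.088,-0.96,0,0,0,0,-0.1,-1.1,0,0,0,0])

```text
clock: 18.08
tcp_pos: [0.5944, -0.0949, 0.0711]
orientation: [0.001, 0.739, 0.674, 0.001]
wrist_force: [0.7, 2.4, 0.6]
finger_gap: 0.0431
grip_force: 0.9
```

Request:
apply_moves(moves=[-0.009,-0.1,0,0,0,0,-0.018,-0.2,0,0,0,0,-0.027,-0.3,0,0,0,0])

```text
clock: 18.33
tcp_pos: [0.593, -0.1012, 0.0701]
orientation: [0.0, 0.738, 0.674, 0.0]
wrist_force: [0.5, 2.2, 0.9]
finger_gap: 0.0428
grip_force: 1.1
```

Request:
apply_moves(moves=[-0.009,-0.1,0,0,0,0,-0.018,-0.2,0,0,0,0,-0.027,-0.3,0,0,0,0])

```text
clock: 18.58
tcp_pos: [0.5921, -0.1088, 0.0698]
orientation: [-0.0, 0.738, 0.674, 0.0]
wrist_force: [1.0, 1.5, 0.8]
finger_gap: 0.0424
grip_force: 1.0
```

Request:
apply_moves(moves=[-0.009,-0.1,0,0,0,0,-0.018,-0.2,0,0,0,0,-0.027,-0.3,0,0,0,0])

```text
clock: 18.83
tcp_pos: [0.5914, -0.1165, 0.0697]
orientation: [0.0, 0.739, 0.674, -0.0]
wrist_force: [0.9, 2.0, 0.9]
finger_gap: 0.0426
grip_force: 0.9
```

Request:
apply_moves(moves=[-0.006,-0.06,0,0,0,0,-0.011,-0.12,0,0,0,0,-0.011,-0.12,0,0,0,0])

```text
clock: 19.08
tcp_pos: [0.591, -0.1198, 0.0697]
orientation: [0.0, 0.739, 0.674, -0.0]
wrist_force: [-0.0, 1.2, 0.1]
finger_gap: 0.0428
grip_force: 0.4
```

Request:
apply_moves(moves=[-0.006,-0.06,0,0,0,0,-0.011,-0.12,0,0,0,0,-0.011,-0.12,0,0,0,0])

```text
clock: 19.33
tcp_pos: [0.5909, -0.1222, 0.0698]
orientation: [-0.0, 0.739, 0.674, 0.0]
wrist_force: [0.4, 2.8, 1.7]
finger_gap: 0.0425
grip_force: 1.2
```

Request:
apply_moves(moves=[-0.006,-0.06,0,0,0,0,-0.011,-0.12,0,0,0,0,-0.011,-0.12,0,0,0,0])

```text
clock: 19.58
tcp_pos: [0.5908, -0.123, 0.07]
orientation: [-0.001, 0.738, 0.675, 0.002]
wrist_force: [1.1, 10.4, 2.5]
finger_gap: 0.0426
grip_force: 4.6
```

It slid home: about 2 N, then rising to 10 N at s=-51.5. Now to C, measuring again on the way.

Request:
apply_moves(moves=[0.05,0.6,0,0,0,0,0.1,1.2,1,0,0,0,0.2,1.6,2.6,0,0,0,0.2,1.6,4.2,0,0,0,-0.7,2.9,4.8,0,0,0.08,-1.6,4.2,4.8,0,0,0.16,-2.5,5.5,4.8,0,0,0.24,-3.4,6.8,4.8,0,0,0.32,-4.3,8.1,4.8,0,0,0.4,-5.2,9.4,4.8,0,0,0.48,-6.1,10.7,4.8,0,0,0.56,-6.8,11.6,4.8,0,0,0.64,-7.29,12.33,4.8,0,0,0.71,-7.29,12.33,4.8,0,0,0.71,-7.29,12.33,4.8,0,0,0.71], claw=100)

```text
clock: 20.83
tcp_pos: [0.4077, 0.1835, 0.19]
orientation: [0.001, 0.457, 0.889, -0.0]
wrist_force: [0.2, -0.9, 0.5]
finger_gap: 0.0852
grip_force: 0.0
```

```bash
python3 prof.py | grep -E 'lat -?31|\[' ; python3 - <<'E'
from h import *
w=cam('wrist')['image']
K=np.load('wrist.npz')
c=w2px('wrist',[.4245,.1615,.05]);print('Cmid px',c)
i=cv2.resize(w,(800,600));
for p in([.452,.123,.042],[.398,.200,.06]):
    q=(w2px('wrist',p)*1.25).astype(int);cv2.circle(i,tuple(int(a) for a in q),4,(0,0,255),-1);print(q)
cv2.imwrite('pics/w7.png',i)
E
```

```text
lat 31 -170:113 -167:105 -164:104 -161:108 -158:110 -155:113 -152:114 -149:113 -146:114 -143:113 -140:113 -137:114 -134:115 -131:115 -128:115 -125:114 -122:113 -119:114 -116:114 -113:113 -110:113 -107:113 -104:114 -101:114 -98:114 -95:114 -92:112 -89:111 -86:109 -83:103 -80:98 -77:89 -74:74 -71:70 -68:77 -65:79 -62:71 -59:68 -56:81 -53:102 -50:109 -47:108 -44:109 -41:110 -38:113 -35:114 -32:115 -29:114 -26:113 -23:113 -20:113
lat -31 -170:81 -167:72 -164:61 -161:56 -158:55 -155:63 -152:84 -149:95 -146:97 -143:97 -140:97 -137:97 -134:97 -131:97 -128:97 -125:97 -122:96 -119:97 -116:97 -113:97 -110:96 -107:96 -104:95 -101:94 -98:92 -95:92 -92:90 -89:89 -86:88 -83:83 -80:76 -77:74 -74:71 -71:65 -68:65 -65:71 -62:72 -59:66 -56:65 -53:75 -50:90 -47:96 -44:98 -41:98 -38:98 -35:98 -32:98 -29:98 -26:98 -23:98 -20:98
[0.40839335 0.18295123 0.18992719] [ 6.73323373e-04  4.58153328e-01  8.88872891e-01 -2.42971830e-04] 20.8833
Cmid px [320.67932343 260.08156437]
[400 385]
[402 255]
```

View pics/w7.png

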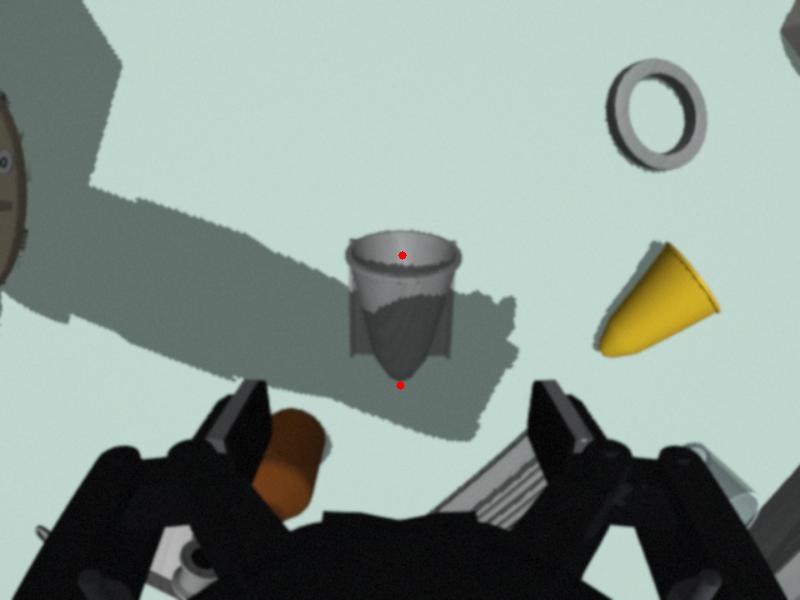

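B's rim is at s≈-58 and A's at ≈-71, a 12.5 mm step, so B is home. In the picture cup C is centred under the gripper, mouth (403,252), foot (400,380), so I grasp it.

Request:
apply_moves(moves=[0,0,-1.5,0,0,0,0,0,-3,0,0,0,0,0,-4.5,0,0,0,0,0,-5.4,0,0,0,0,0,-5.8,0,0,0,0,0,-5.8,0,0,0,0,0,-5.8,0,0,0])

```text
clock: 21.52
tcp_pos: [0.4086, 0.1819, 0.0444]
orientation: [-0.0, 0.459, 0.888, -0.001]
wrist_force: [-0.4, -0.2, 0.2]
finger_gap: 0.0854
grip_force: 0.0
```

Request:
apply_moves(moves=[0,0,0,0,0,0,0,0,0,0,0,0,0,0,0,0,0,0,0,0,0,0,0,0,0,0,0,0,0,0,0,0,0,0,0,0,0,0,0,0,0,0], claw=0, newtons=35)

```text
clock: 22.1
tcp_pos: [0.4105, 0.1834, 0.0465]
orientation: [0.002, 0.458, 0.889, 0.002]
wrist_force: [1.9, 0.1, 7.2]
finger_gap: 0.0579
grip_force: 36.1
```

Request:
apply_moves(moves=[0,0,0.8,0,0,0,0,0,2,0,0,0,0,0,3.2,0,0,0,0,0,4.4,0,0,0,0.8,-0.8,4.4,0,0,-0.07,1.6,-1.6,4.4,0,0,-0.14,2.5,-2.5,4.4,0,0,-0.21,3.4,-3.4,4.4,0,0,-0.28,4.3,-4.35,4.4,0,0,-0.36,5.2,-5.25,4.4,0,0,-0.44,6.1,-6.2,4.4,0,0,-0.52,6.9,-7,4.4,0,0,-0.6,7.5,-7.6,4.4,0,0,-0.68,7.7,-7.78,4,0,0,-0.71,7.7,-7.78,3,0,0,-0.71,7.7,-7.78,2,0,0,-0.71,7.7,-7.78,1.2,0,0,-0.71,7.7,-7.78,0.6,0,0,-0.71,7.7,-7.78,0.28,0,0,-0.71,7.7,-7.78,0.28,0,0,-0.71])

```text
clock: 23.77
tcp_pos: [0.5988, -0.0107, 0.0496]
orientation: [-0.002, 0.738, 0.675, -0.001]
wrist_force: [1.1, 0.1, -1.9]
finger_gap: 0.058
grip_force: 37.1
```

```bash
cat > c.py <<'E'
from h import *
w=cam('wrist')['image'];g=cv2.cvtColor(w,cv2.COLOR_BGR2GRAY);g=cv2.GaussianBlur(g,(3,3),0)
s=status.get_state();print(s['tcp_pos'],s['orientation'],s['finger_gap'],s['wrist_force'],s['clock'])
for v in (200,240,270,300,330,360): print(v,' '.join(str(x) for x in g[v,200:440:6]))
E
python3 c.py; python3 prof.py | grep 'lat'
```

```text
[ 0.59972648 -0.01098791  0.0510373 ] [-8.37612556e-04  7.38250715e-01  6.74525541e-01 -6.89596273e-04] 0.05744920914843694 [-0.39773739 -0.23523222 -1.17233652] 23.8167
200 235 235 235 236 235 236 235 236 227 166 168 185 189 185 187 179 158 181 117 109 177 189 185 187 131 185 152 137 181 182 180 186 179 170 230 235 236 236 236 236
240 134 133 132 141 138 134 190 193 187 190 177 164 97 118 145 159 162 171 174 179 178 178 178 174 170 165 134 98 87 91 91 95 79 161 194 236 236 235 236 235
270 134 135 133 133 133 111 106 76 90 96 111 116 130 131 120 154 153 122 88 92 93 90 87 86 85 84 83 80 79 77 74 71 70 70 80 123 132 133 133 133
300 134 133 134 133 128 110 93 57 63 69 73 74 80 80 80 85 87 88 88 88 91 90 91 88 84 83 83 78 78 75 73 69 62 59 69 74 131 132 134 134
330 130 17 17 72 75 44 10 28 75 76 73 74 74 75 80 82 87 84 87 89 88 87 89 85 84 83 81 76 73 73 75 74 72 20 11 63 74 63 16 33
360 15 14 17 16 15 17 13 12 118 133 79 75 78 80 81 81 81 80 81 79 80 83 82 82 82 78 79 80 78 77 84 85 76 9 11 16 17 13 14 16
lat 0 -170:115 -167:110 -164:96 -161:87 -158:69 -155:55 -152:63 -149:71 -146:72 -
[... 1203 characters left out ...]
134:112 -131:112 -128:112 -125:111 -122:111 -119:111 -116:110 -113:110 -110:110 -107:110 -104:111 -101:111 -98:111 -95:111 -92:109 -89:109 -86:106 -83:100 -80:96 -77:86 -74:71 -71:67 -68:74 -65:76 -62:67 -59:64 -56:78 -53:99 -50:106 -47:104 -44:105 -41:106 -38:109 -35:109 -32:111 -29:111 -26:109 -23:102 -20:81
lat -31 -170:79 -167:70 -164:60 -161:55 -158:54 -155:62 -152:81 -149:92 -146:94 -143:94 -140:95 -137:95 -134:94 -131:94 -128:94 -125:94 -122:94 -119:93 -116:94 -113:94 -110:93 -107:93 -104:92 -101:91 -98:89 -95:88 -92:87 -89:86 -86:85 -83:80 -80:74 -77:71 -74:69 -71:63 -68:62 -65:67 -62:69 -59:63 -56:61 -53:72 -50:87 -47:93 -44:94 -41:93 -38:94 -35:95 -32:95 -29:94 -26:94 -23:92 -20:77
```

Request:
apply_moves(moves=[-0.037,-0.4,0,0,0,0,-0.074,-0.8,0,0,0,0,-0.11,-1.2,0,0,0,0,-0.147,-1.6,0,0,0,0,-0.175,-1.9,0,0,0,0,-0.203,-2.2,0,0,0,0,-0.225,-2.4,0,0,0,0])

```text
clock: 24.45
tcp_pos: [0.5952, -0.073, 0.0519]
orientation: [0.0, 0.739, 0.674, 0.0]
wrist_force: [0.6, 0.5, -1.1]
finger_gap: 0.0576
grip_force: 37.2
```

Request:
apply_moves(moves=[-0.022,-0.239,0,0,0,0,-0.044,-0.478,0,0,0,0,-0.055,-0.6,0,0,0,0,-0.055,-0.6,0,0,0,0])

```text
clock: 24.78
tcp_pos: [0.594, -0.0874, 0.052]
orientation: [0.0, 0.739, 0.674, -0.0]
wrist_force: [-0.1, -0.9, -0.0]
finger_gap: 0.0577
grip_force: 37.1
```

Request:
apply_moves(moves=[-0.022,-0.239,0,0,0,0,-0.044,-0.478,0,0,0,0,-0.055,-0.6,0,0,0,0,-0.055,-0.6,0,0,0,0])

```text
clock: 25.12
tcp_pos: [0.5926, -0.1024, 0.052]
orientation: [0.0, 0.739, 0.674, -0.0]
wrist_force: [0.0, 1.1, 1.0]
finger_gap: 0.0577
grip_force: 37.1
```

Request:
apply_moves(moves=[-0.011,-0.12,0,0,0,0,-0.022,-0.24,0,0,0,0,-0.037,-0.4,0,0,0,0,-0.037,-0.4,0,0,0,0])

```text
clock: 25.45
tcp_pos: [0.5916, -0.1122, 0.052]
orientation: [0.0, 0.739, 0.674, 0.0]
wrist_force: [-0.2, 2.1, 2.0]
finger_gap: 0.0576
grip_force: 37.0
```

Request:
apply_moves(moves=[0,0,-0.06,0,0,0,0,0,-0.06,0,0,0])

```text
clock: 25.62
tcp_pos: [0.5918, -0.1114, 0.0508]
orientation: [0.0, 0.738, 0.674, 0.0]
wrist_force: [-1.3, 2.7, 6.8]
finger_gap: 0.0579
grip_force: 36.9
```

Request:
apply_moves(moves=[0,0,0,0,0,0,0,0,0,0,0,0,0,0,0,0,0,0,0,0,0,0,0,0,0,0,1.2,0,0,0,0,0,2.6,0,0,0,0,0,4.2,0,0,0,0.09,1,4.2,0,0,0,0.18,1.94,4.2,0,0,0,0.18,1.94,4.2,0,0,0], claw=95)

```text
clock: 26.45
tcp_pos: [0.5965, -0.0602, 0.1563]
orientation: [0.0, 0.738, 0.675, 0.001]
wrist_force: [0.4, -0.8, -1.0]
finger_gap: 0.0814
grip_force: 0.0
```

Request:
apply_moves(moves=[0,0,0,0,0,0,0,0,0,0,0,0,0,0,-0.4,0,0,0,0,0,-1.5,0,0,0,0,0,-2.6,0,0,0,0,0,-3.28,0,0,0,0,0,-3.28,0,0,0,0,0,-3.28,0,0,0], claw=50)

```text
clock: 27.12
tcp_pos: [0.5946, -0.0635, 0.0716]
orientation: [-0.002, 0.739, 0.674, -0.001]
wrist_force: [-0.2, -0.2, -0.0]
finger_gap: 0.0427
grip_force: 0.0
```

Request:
apply_moves(moves=[-0.022,-0.24,0,0,0,0,-0.044,-0.48,0,0,0,0,-0.066,-0.72,0,0,0,0,-0.08,-0.88,0,0,0,0])

```text
clock: 27.45
tcp_pos: [0.5951, -0.0862, 0.0747]
orientation: [0.001, 0.739, 0.674, 0.001]
wrist_force: [0.5, 1.1, 0.0]
finger_gap: 0.0429
grip_force: 0.9
```

Request:
apply_moves(moves=[-0.009,-0.1,0,0,0,0,-0.018,-0.2,0,0,0,0,-0.027,-0.3,0,0,0,0])

```text
clock: 27.7
tcp_pos: [0.5937, -0.0927, 0.0738]
orientation: [0.0, 0.739, 0.674, 0.0]
wrist_force: [-0.0, 0.9, 1.0]
finger_gap: 0.0428
grip_force: 1.2
```

Request:
apply_moves(moves=[-0.009,-0.1,0,0,0,0,-0.018,-0.2,0,0,0,0,-0.027,-0.3,0,0,0,0])

```text
clock: 27.95
tcp_pos: [0.5928, -0.1001, 0.0734]
orientation: [0.0, 0.738, 0.674, 0.0]
wrist_force: [0.2, 2.3, 1.3]
finger_gap: 0.0429
grip_force: 1.3
```

Request:
apply_moves(moves=[-0.009,-0.1,0,0,0,0,-0.018,-0.2,0,0,0,0,-0.018,-0.2,0,0,0,0])

```text
clock: 28.2
tcp_pos: [0.5922, -0.1056, 0.0733]
orientation: [0.0, 0.739, 0.674, -0.0]
wrist_force: [0.2, 2.0, 0.8]
finger_gap: 0.043
grip_force: 0.8
```

Request:
apply_moves(moves=[-0.006,-0.06,0,0,0,0,-0.011,-0.12,0,0,0,0,-0.011,-0.12,0,0,0,0])

```text
clock: 28.45
tcp_pos: [0.5919, -0.1083, 0.0732]
orientation: [0.0, 0.739, 0.674, -0.0]
wrist_force: [0.3, 0.5, 1.6]
finger_gap: 0.0425
grip_force: 0.8
```

Request:
apply_moves(moves=[-0.006,-0.06,0,0,0,0,-0.011,-0.12,0,0,0,0,-0.011,-0.12,0,0,0,0])

```text
clock: 28.7
tcp_pos: [0.5918, -0.1102, 0.0734]
orientation: [-0.001, 0.738, 0.674, 0.001]
wrist_force: [0.5, 5.9, 2.2]
finger_gap: 0.0427
grip_force: 2.7
```

One more small push to seat it firmly, then clear off and check.

Request:
apply_moves(moves=[-0.006,-0.06,0,0,0,0,-0.011,-0.12,0,0,0,0,-0.011,-0.12,0,0,0,0])

```text
clock: 28.95
tcp_pos: [0.5918, -0.111, 0.0735]
orientation: [-0.002, 0.738, 0.675, 0.003]
wrist_force: [1.7, 12.6, 3.2]
finger_gap: 0.043
grip_force: 6.0
```

Request:
apply_moves(moves=[0.05,0.6,0,0,0,0,0.1,1.2,1,0,0,0,0.2,1.6,2.6,0,0,0,0.2,1.6,4.2,0,0,0,-0.7,2.9,4.8,0,0,0.08,-1.6,4.2,4.8,0,0,0.16,-2.5,5.5,4.8,0,0,0.24,-3.4,6.8,4.8,0,0,0.32,-4.3,8.1,4.8,0,0,0.4,-5.2,9.4,4.8,0,0,0.48,-6.1,10.7,4.8,0,0,0.56,-6.8,11.6,4.8,0,0,0.64,-6.8,11.6,4.8,0,0,0.71,-6.8,11.6,4.8,0,0,0.71])

```text
clock: 30.12
tcp_pos: [0.42, 0.1769, 0.1933]
orientation: [0.0, 0.456, 0.89, -0.001]
wrist_force: [0.4, 1.0, 0.9]
finger_gap: 0.0426
grip_force: 0.0
```

```bash
python3 prof.py; python3 - <<'E'
from h import *
g=cv2.cvtColor(cv2.imread('top_raw.png'),cv2.COLOR_BGR2GRAY)
# lateral edges of rims, and spool check
O=np.array([596.4,-71.6]);d=np.array([.0920,.9958]);n=np.array([.9958,-.0920])
for s in(-71,-58,-46):
    print(s,[int(g[tuple(np.rint(w2px('top',[*((O+d*s+n*l)/1e3),.06])[::-1]).astype(int))]) for l in range(-42,43,3)])
E
```

```text
lat 0 -170:118 -167:112 -164:98 -161:89 -158:71 -155:55 -152:64 -149:73 -146:75 -143:76 -140:78 -137:80 -134:80 -131:81 -128:81 -125:81 -122:81 -119:82 -116:82 -113:82 -110:82 -107:82 -104:82 -101:82 -98:83 -95:83 -92:84 -89:84 -86:84 -83:84 -80:82 -77:79 -74:79 -71:83 -68:83 -65:79 -62:79 -59:82 -56:82 -53:79 -50:86 -47:96 -44:98 -41:98 -38:96 -35:89 -32:81 -29:80 -26:82 -23:87 -20:89
lat 20 -170:80 -167:84 -164:87 -161:75 -158:57 -155:59 -152:75 -149:89 -146:93 -143:95 -140:95 -137:93 -134:92 -131:91 -128:92 -125:92 -122:93 -119:92 -116:90 -113:89 -110:85 -107:80 -104:77 -101:71 -98:67 -95:68 -92:69 -89:69 -86:70 -83:72 -80:72 -77:71 -74:68 -71:71 -68:72 -65:71 -62:69 -59:72 -56:73 -53:70 -50:68 -47:71 -44:72 -41:75 -38:84 -35:90 -32:92 -29:92 -26:92 -23:92 -20:92
lat -20 -170:118 -167:111 -164:96 -161:78 -158:58 -155:58 -152:70 -149:78 -146:79 -143:76 -140:74 -137:73 -134:71 -131:72 -128:72 -125:72 -122:72 -119:73 -116:73 -113:74 -110:75 -107:75 -104:74 -101:75 -98:76 -95:76 -92:77 -89:77 -86:77 -83:78 -80:78 -77:75 -74:73 -71:76 -68:77 -65:76 -62:74 -59:76 -56:76 -53:75 -50:75 -4
[... 665 characters left out ...]
0:96 -107:95 -104:95 -101:93 -98:92 -95:91 -92:90 -89:88 -86:85 -83:78 -80:75 -77:74 -74:69 -71:64 -68:63 -65:65 -62:66 -59:63 -56:62 -53:67 -50:68 -47:65 -44:65 -41:79 -38:93 -35:98 -32:98 -29:98 -26:98 -23:99 -20:99
[0.42094648 0.17631414 0.19336839] [ 5.57866744e-04  4.58071976e-01  8.88914852e-01 -3.73731477e-04] 30.1667
-71 [95, 95, 89, 66, 63, 65, 69, 75, 77, 80, 81, 82, 82, 80, 82, 83, 84, 81, 79, 78, 79, 74, 71, 67, 64, 93, 113, 118, 118]
-58 [92, 91, 82, 66, 61, 64, 71, 74, 74, 79, 81, 81, 82, 83, 81, 80, 82, 81, 79, 78, 77, 76, 72, 65, 65, 82, 105, 118, 118]
-46 [93, 95, 87, 73, 63, 66, 70, 74, 80, 83, 85, 90, 96, 103, 106, 99, 92, 87, 82, 80, 78, 76, 70, 67, 63, 71, 113, 118, 118]
```

Rims at about -71, -59 and -47 mm show even 12 mm steps, in line sideways, and A is on the stop. Handing in.

```bash
python3 -c "
from workcell import job
print(job.hand_in())"
```

```text
the job is handed in; nothing more can be done
None
```

The job is handed in, with no verdict shown: the last top-camera check put all three cups nested on the rack at about 12 mm steps with the first against the stop; the spool lay in the tray when I looked after placing it.

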